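# Turn the pot board over against the crate

## Robot

A 6-joint arm with a two-finger parallel gripper is mounted at the origin on the work surface. World frame = base frame: x ahead of the robot, y to its left, z up, the work surface at z = 0. Lengths are in m, angles in rad, forces in N, time in s.
With the tool pointing down it reaches from about 0.3 to 0.775 m from the base axis. Payload 14.6 kg.
Tool frame: the origin (TCP) lies on the centre line of the jaws, within the pads' length; the fingertips stand 25 mm ahead of it and the grasp point (between the pads) lies 6 mm ahead of it (ctrl.tip_reach is the distance from the TCP to the fingertips, in m); z points along the fingers, y is the line along which they close (so a half turn about z gives the same grasp; the last joint's range is limited). The gripper opens to 94 mm and grips with 3 to 60 N. Pads are 16 mm wide; open, the fingers measure 119 mm over their backs; the gripper's body (75 mm by 177 mm) begins 78 mm behind the grasp point.
Start: joints at [1.071, 0.3, 1.521, -0, 1.321, -0.067], TCP at [0.231, 0.499, 0.23] pointing down, gripper open.
Joint ranges: [-3.03, 3.03], [-0.79, 2.21], [0.23, 2.52], [-1.04, 4.18], [0, 3.07], [-2.55, 2.55]. Speed limits (rad/s): [2.22, 2.22, 2.57, 3.14, 3.14, 3.14].

## Interface

Orientations are given as [roll, pitch, yaw] about the fixed x, y, z axes, in that order (R = Rz(yaw) Ry(pitch) Rx(roll)).
In Python, from station import ctrl gives the robot as it stands. The module is installed in compiled form; this text tells all that it offers.
- The arm moves only by the tool apply_moves, never from a script. Its argument "deltas" is a list of rows, each a list of 7 numbers: the closure in counts, from 0 (fully open) to 255 (shut), then the shift along the world's x, y, z in cm, then the turn, a rotation vector about the world's x, y, z in rad. In form: [[jaw, tx, ty, tz, ax, ay, az], ...]. A call has 1 to 10 rows; each row shifts and turns the commanded pose from where the row before left it; what a row does not reach is not made up. A row lasts 1/10 s, in which the tool goes at most 50 mm and 8.59 degrees, less where a joint would pass 70% of its speed; a pose out of reach is approached as far as the arm can. A call with a gripper value outside its range is refused whole. The fingers move at their own pace and stop on an object; "grip_force" is the grip in N (left out, the last holds). Time passes only in rows, so rows that do not move let the fingers close. It gives the time, the measured TCP pose, the force, the opening and the grip force at its end, in the units of the state.
- ctrl.get_obs(): the state, without advancing time (a new reading comes with each control period).
- ctrl.camera(name): name is "scene" or "top"; returns a dict with "img" (400x640x3 uint8, red, green, blue), "K" (3x3 intrinsics, pixels), "pose" (4x4, takes a point from camera to world coordinates). Camera axes: x right, y up, looking along -z (the intrinsics and any distortion apply to the point x, -y, -z); pixel columns grow to the right and rows downward; lengths in m; the calibration is good to about 2 mm. A picture is of the moment at which its call begins. There is no depth.
- ctrl.hand_in(): hands the job in; it is judged then, once.
The state is a dict: "time_s": time; "qpos": joint angles; "joint_vel": joint speeds; "tau": joint torques, N m; "ee_pos": TCP position; "eef_rot": TCP orientation; "force": force on the tool from outside, world axes, zero at the start; "moment": the same for the moment, N m; "grip_width": finger opening in m; "grip_force": force on a finger pad.
Only numpy, scipy, OpenCV 4.12 (cv2) and the standard library are available. Lean on these libraries where they do the work, as an engineer would, in place of code of your own. Each camera call takes 0.05 s, during which the arm holds its last target. There are 200 camera calls.

## Task

Two wooden pot boards lean on the front wall of the low white crate; one of them has its two cross battens on top, facing up. Turn that one over so a hot pot can stand on it: push its lower edge in along the counter until it stands up steeply against the crate's front wall, then tip it back towards the robot so that it lies flat on the counter in front of the crate, resting on its battens. Leave the other board, whose battens are underneath, as it is.

Things in the scene. Friction and masses are not known exactly. Their poses are not given: they have to be found in the camera images.
- board: Board to turn: wooden slab 150 x 110 x 12 mm, 0.13-0.22 kg; on one face two cross battens 10 mm high, 14 wide, full width, centred 53 mm either side of the middle. Origin: slab centre; x along the 150 mm, up the slope at the start; y along the width; z out of the battened face. Starts leaning at 34 degrees, battens up, at the left or right place. Turned over: z straight down, origin 16 mm high.
- board_foot (a point): Middle of the board's lower 110 mm edge, on the bare face (75 mm down the slope from its origin, 6 mm towards the bare face): at the start on the counter, 117 mm out from the crate's front wall. Pushed in to about 20 mm from the wall, the board, sliding up over the wall's top edge, stands by itself at about 75 degrees, its top about 65 mm above the wall; drawn past upright it falls over.
- other: The other pot board, same size and wood, leaning in the same way at the other place, but with its battens underneath, so its upper face is bare. Not to be disturbed. Origin: centre of its slab; x up the slope; z out of the bare upper face. A 60 mm wide, 58 mm high espresso cup stands on the counter midway between the two boards, 40 to 65 mm out from the crate's wall.
- crate: Low open white crate, fixed: 240 mm deep, 520 wide, 80 high, walls 6 mm. Origin: centre of its underside, on the counter. x away from the robot, square to the front wall; y along that wall, to the left; z up. Front wall's outer face at x = -120 mm. A divider at x = 0, as high as the walls, leaves an empty front compartment 111 mm deep, where a finger can go down behind the standing board.
Not all that is in view belongs to the job. What is shaped like the board but blue is not meant.

How it is judged:
On the way:
1. the board with the battens up stands steeply (65 degrees or more from level) against the crate's front wall, its foot on the counter in front of the wall (angle between board's own z axis and vertical between 1.13 and 1.65 rad and x of board in the frame of crate between -0.155 and -0.09 m and height (world z) of board below 0.09 m), for 0.2 s.
At the end, for the whole second after the job is handed in: The board lies turned over on its battens, flat on the counter within 10 degrees, released and at rest, in front of the crate's front wall (its centre 60 to 210 mm out from the wall); the other board is within 15 mm of where it was (angle between board's own z axis and vertical above 2.97 rad and height (world z) of board below 0.024 m and x of board in the frame of crate between -0.33 and -0.18 m and linear speed of board below 0.02 m/s and angular speed of board below 0.2 rad/s and distance of other from where it was at the start of the episode below 0.015 m); the robot touches nothing.
It fails at once if the other board is disturbed (moved by more than 25 mm) (distance of other from where it was at the start of the episode above 0.025 m).
It also fails if it takes over 48 s, if anything falls off the work surface, if the arm or the gripper's body presses on something with over 40 N, if the wrist force passes 120 N, or if a joint passes its speed limit or range.

## Working session

There is one attempt and no reset: what is moved stays moved. The work goes in short steps, Python scripts to look and compute and a tool call to move; the robot and the scene stay as the last step left them, time stands still between calls to the robot, and variables do not carry over. Pictures are saved under pics/ and viewed, at most 10 in all, crops included, and the job is handed in when it is done.

Besides the shell and the picture viewer there is one more tool, called after "Call:" as name(argument=value, ...), one argument or row to a line, values as JSON. apply_moves: Moves the arm, as the interface text tells. Its arguments: {"type":"object","properties":{"deltas":{"type":"array"},"grip_force":{"type":"number"}},"required":["deltas"]}

```bash
mkdir -p pics; cat > h.py <<'E'
import numpy as np, cv2
from station import ctrl
def shot(n,f=None):
    c=ctrl.camera(n)
    if f: cv2.imwrite('pics/'+f,c['img'][:,:,::-1])
    return c
def ray(c,uv):
    K=c['K'];T=c['pose'];d=np.array([(uv[0]-K[0,2])/K[0,0],-(uv[1]-K[1,2])/K[1,1],-1])
    return T[:3,3],T[:3,:3]@d
def onz(c,uv,z):
    o,d=ray(c,uv);return o+d*(z-o[2])/d[2]
def proj(c,p):
    T=c['pose'];q=T[:3,:3].T@(np.array(p)-T[:3,3]);K=c['K']
    return np.array([K[0,0]*q[0]/-q[2]+K[0,2],K[1,1]*-q[1]/-q[2]+K[1,2]])
E
python3 - <<'E'
from h import *
for n in('scene','top'):
    c=shot(n,n+'1.png');print(c['K'],c['pose'].round(3))
    print([k for k in c])
o=ctrl.get_obs();print(o['ee_pos'],o['eef_rot'],o['force'],o['time_s'],ctrl.tip_reach)
E
```

```text
[[362.66822205   0.         313.09800776]
 [  0.         362.66822205 201.43340068]
 [  0.           0.           1.        ]] [[-0.408 -0.652  0.639  1.107]
 [ 0.913 -0.279  0.298  0.22 ]
 [-0.016  0.705  0.709  0.704]
 [ 0.     0.     0.     1.   ]]
['img', 'K', 'pose']
[[389.38347082   0.         319.82645319]
 [  0.         389.38347082 195.19112773]
 [  0.           0.           1.        ]] [[ 0.029  0.987 -0.155  0.342]
 [-0.999  0.023 -0.035 -0.082]
 [-0.031  0.156  0.987  0.977]
 [ 0.     0.     0.     1.   ]]
['img', 'K', 'pose']
[0.23056557 0.49911059 0.22997889] [-3.14059803e+00 -9.33058770e-05  2.70881960e+00] [-0.46841029  0.16886115 -0.38646529] 0.1 0.025
```

View pics/scene1.png

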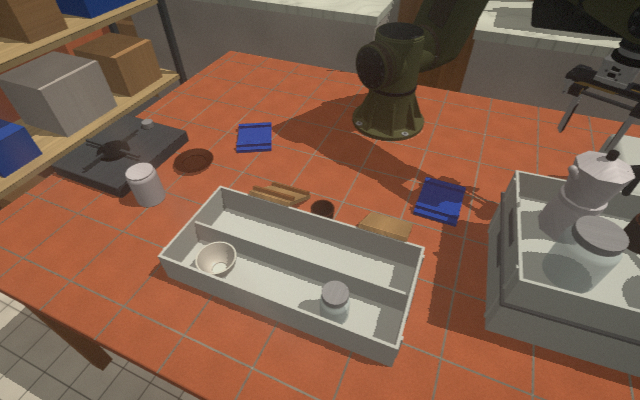

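View pics/top1.png

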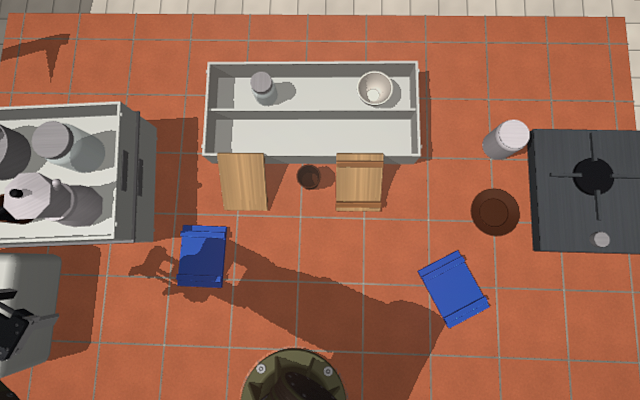

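Candidates in the top view:
- (359,182): wooden, with two cross bars visible. This matches the description.
- (243,182): wooden and bare, so it is the other board.
- (204,257) and (454,290): blue, not meant.

The scene view shows the same battened board at (280,193). I choose (359,182) and will check it in a crop.

```bash
python3 - <<'E'
from h import *
c=shot('top');im=c['img']
cv2.imwrite('pics/crop.png',cv2.resize(im[130:225,195:430],None,fx=3.4,fy=3.4,interpolation=cv2.INTER_CUBIC)[:,:,::-1])
hsv=cv2.cvtColor(im,cv2.COLOR_RGB2HSV)
print(hsv[185,245],hsv[185,360],hsv[190,310],hsv[220,300])
m=cv2.inRange(hsv,(12,50,60),(30,170,255));m[:, :200]=0;m[:,430:]=0;m[:140]=0;m[225:]=0
for k in cv2.findContours(m,0,2)[0]:
    if cv2.contourArea(k)>200: print(cv2.contourArea(k),cv2.approxPolyDP(cv2.convexHull(k),3,True)[:,0].tolist())
w=cv2.inRange(hsv,(0,0,110),(180,60,255));w[:, :195]=0;w[:,430:]=0;w[:50]=0;w[170:]=0
k=max(cv2.findContours(w,0,2)[0],key=cv2.contourArea);print(cv2.approxPolyDP(cv2.convexHull(k),3,True)[:,0].tolist())
E
```

```text
[ 16 116 203] [ 16 115 204] [  8 151 193] [ 24  25 155]
2587.0 [[382, 153], [380, 209], [336, 210], [336, 154]]
2534.5 [[263, 153], [267, 209], [224, 209], [217, 153]]
[[195, 95], [208, 62], [247, 50], [306, 50], [417, 61], [420, 155], [197, 153]]
```

View pics/crop.png

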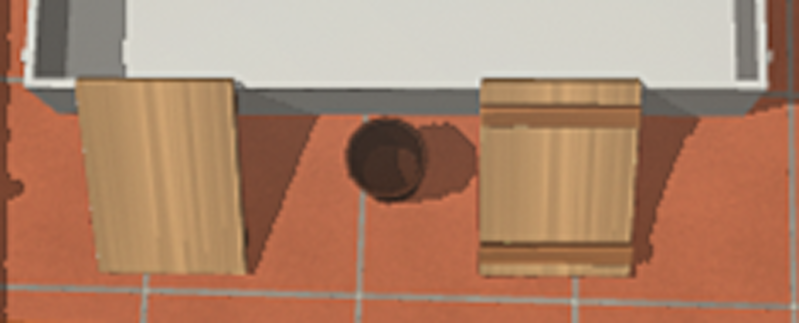

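The crop shows two cross battens on the right board (crop 480–640 wide; foot edge at about crop row 276). The left board is bare, so the choice is confirmed. The cup is at crop (387,160).

```bash
python3 - <<'E'
from h import *
c=shot('top')
f=lambda x,y:(195+x/3.4,130+y/3.4)
for n,p,z in [('wallL',(28,88),.08),('wallR',(768,90),.08),('footL',(480,276),.01),('footR',(633,276),.01),('topL',(481,79),.094),('topR',(641,79),.094),
 ('ofootL',(104,273),.01),('ofootR',(247,273),.01),('cup',(387,155),.058),('cupR',(427,160),.058),('bat lowL',(480,243),.035),('batlowR',(633,243),.035)]:
    print(n,onz(c,f(*p),z).round(4))
E
```

```text
wallL [0.572  0.2312 0.08  ]
wallR [ 0.5812 -0.2859  0.08  ]
footL [ 0.455  -0.0903  0.01  ]
footR [ 0.4578 -0.2022  0.01  ]
topL [ 0.5813 -0.0873  0.094 ]
topR [ 0.5835 -0.1967  0.094 ]
ofootL [0.4503 0.1881 0.01  ]
ofootR [0.4529 0.0816 0.01  ]
cup [ 0.5341 -0.0221  0.058 ]
cupR [ 0.5311 -0.0506  0.058 ]
bat lowL [ 0.4759 -0.0896  0.035 ]
batlowR [ 0.4786 -0.199   0.035 ]
```

Call:
apply_moves(
  deltas=[
    [120,1.1,-4,0,0,0,0.045],
    [120,1.1,-4,0,0,0,0.045],
    [120,1.1,-4,0,0,0,0.045],
    [120,1.1,-4,0,0,0,0.045],
    [120,1.1,-4,0,0,0,0.045],
    [120,1.1,-4,0,0,0,0.045],
    [120,1.1,-4,0,0,0,0.045],
    [120,1.1,-4,0,0,0,0.045],
    [120,1.1,-4,0,0,0,0.045],
    [120,1.1,-4,0,0,0,0.045],
  ],
)

```text
time_s: 1.2
ee_pos: [0.3407, 0.0977, 0.2306]
eef_rot: [3.142, 0.001, -3.122]
force: [0.9, 0.1, -0.7]
grip_width: 0.0495
grip_force: 0.0
```

Call:
apply_moves(
  deltas=[
    [120,1,-4,0,0,-0.05,0],
    [120,1,-4,0,0,-0.05,0],
    [120,1,-4,0,0,-0.05,0],
    [120,1,-4,0,0,-0.05,0],
    [120,1,-4,0,0,-0.05,0],
    [120,0.5,-4,0,0,-0.02,0],
    [120,0,0,0,0,0,0],
  ],
)

```text
time_s: 1.9
ee_pos: [0.3954, -0.1443, 0.2303]
eef_rot: [-3.136, 0.27, -3.128]
force: [0.2, -0.1, -0.8]
grip_width: 0.0497
grip_force: 0.0
```

Call:
apply_moves(
  deltas=[
    [120,0,0,-4,0,0,0],
    [120,0,0,-4,0,0,0],
    [120,0,0,-4,0,0,0],
    [120,0,0,-4,0,0,0],
    [120,0,0,-2,0,0,0],
    [120,0,-0.3,-1.5,0,0,0],
    [120,0,0,-0.5,0,0,0],
    [120,0,0,0,0,0,0],
  ],
)

```text
time_s: 2.7
ee_pos: [0.3955, -0.1432, 0.0302]
eef_rot: [-3.138, 0.269, -3.124]
force: [0.4, 0.1, 0.1]
grip_width: 0.0498
grip_force: 0.0
```

Call:
apply_moves(
  deltas=[
    [120,1,0,0,0,0,0],
    [120,1,0,0,0,0,0],
    [120,1,0,0,0,0,0],
    [120,1,0,0,0,0,0],
    [120,1,0,0,0,0,0],
    [120,1,0,0,0,0,0],
    [120,1,0,0,0,0,0],
  ],
)

```text
time_s: 3.4
ee_pos: [0.4663, -0.1436, 0.0302]
eef_rot: [-3.137, 0.269, -3.124]
force: [-0.8, 0.1, -1.9]
grip_width: 0.05
grip_force: 0.9
```

```bash
python3 - <<'E'
from h import *
a=shot('top')['img'][110:300,230:430];b=shot('scene')['img'][140:280,180:440]
a=cv2.resize(a,None,fx=2,fy=2);b=cv2.resize(b,(0,0),fx=380/260,fy=380/260);h=max(a.shape[0],b.shape[0])
p=[np.pad(x,((0,h-x.shape[0]),(0,0),(0,0))) for x in(a,b)]
cv2.imwrite('pics/p1.png',np.hstack(p)[:,:,::-1])
E
```

```text
(no output)
```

View pics/p1.png

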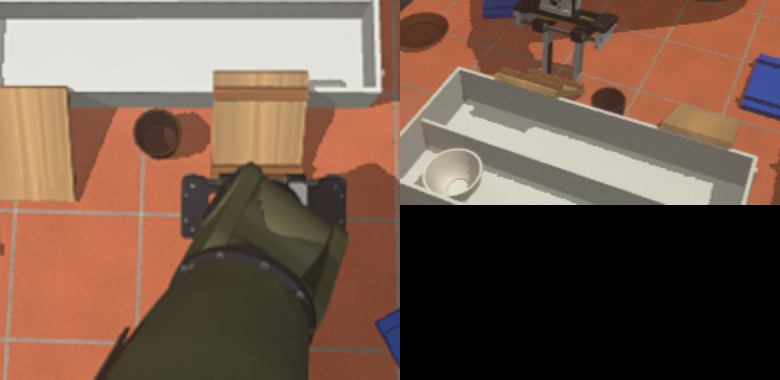

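The picture shows the board sliding in straight: the fingers are at its foot at (260,170), and the cup at (158,133) is clear. I will keep pushing.

Call:
apply_moves(
  deltas=[
    [120,1,0,0,0,0,0],
    [120,1,0,0,0,0,0],
    [120,1,0,0,0,0,0],
    [120,1,0,0,0,0,0],
    [120,0.8,0,0,0,0,0],
    [120,0.7,0,0,0,0,0],
    [120,0,0,0,0,0,0],
  ],
)

```text
time_s: 4.2
ee_pos: [0.5215, -0.1437, 0.0305]
eef_rot: [-3.137, 0.271, -3.124]
force: [-0.8, 1.2, -0.6]
grip_width: 0.0496
grip_force: 0.0
```

```bash
python3 - <<'E'
from h import *
a=shot('top')['img'][110:300,230:430];b=shot('scene')['img'][140:280,180:440]
a=cv2.resize(a,None,fx=2,fy=2);b=cv2.resize(b,(0,0),fx=380/260,fy=380/260);h=max(a.shape[0],b.shape[0])
p=[np.pad(x,((0,h-x.shape[0]),(0,0),(0,0))) for x in(a,b)]
cv2.imwrite('pics/p2.png',np.hstack(p)[:,:,::-1])
E
```

```text
(no output)
```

View pics/p2.png

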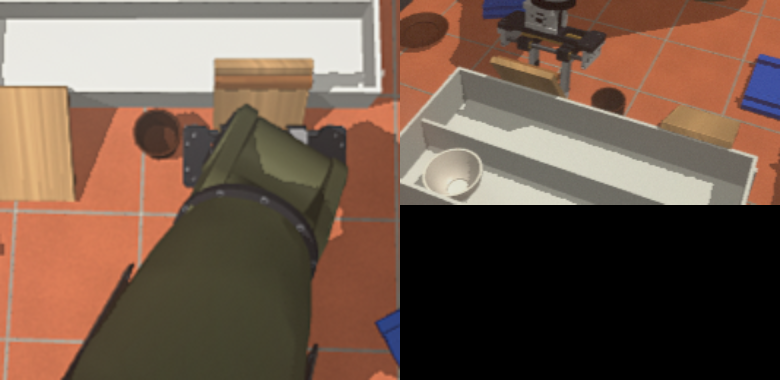

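The board is now steep, with its top edge at (264,60) in the top crop. By geometry its foot is about 29 mm from the wall, so I will push 9 mm more and hold.

Call:
apply_moves(
  deltas=[
    [120,0.5,0,0,0,0,0],
    [120,0.4,0,0,0,0,0],
    [120,0,0,0,0,0,0],
    [120,0,0,0,0,0,0],
    [120,0,0,0,0,0,0],
  ],
)

```text
time_s: 4.8
ee_pos: [0.5298, -0.1438, 0.0306]
eef_rot: [-3.137, 0.27, -3.124]
force: [0.3, -1.2, 0.4]
grip_width: 0.05
grip_force: 0.0
```

```bash
python3 - <<'E'
from h import *
c=shot('top');s=shot('scene')
np.savez('p3.npz',t=c['img'],s=s['img'])
cv2.imwrite('pics/p3.png',np.hstack([cv2.resize(c['img'][120:200,320:400],(400,400)),cv2.resize(s['img'][150:230,230:310],(400,400))])[:,:,::-1])
for th in(65,75,80):   # predicted top bare-face edge ends
    t=np.radians(th);f=.579-.08/np.tan(t)
    for y in(-.09,-.2): 
        p=(f+.15*np.cos(t),y,.15*np.sin(t));print(th,y,proj(c,p).round(1),proj(s,p).round(1))
E
```

```text
65 -0.09 [338.1 138. ] [282.  195.5]
65 -0.2 [387.5 138.9] [240.3 182.6]
75 -0.09 [338.1 140.6] [283.5 190.2]
75 -0.2 [388.1 141.5] [241.7 177.5]
80 -0.09 [338.1 142.6] [284.5 187.7]
80 -0.2 [388.3 143.5] [242.7 175.2]
```

View pics/p3.png

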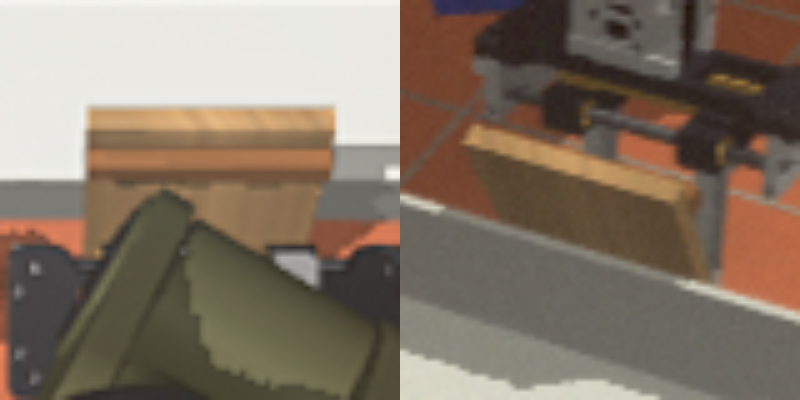

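The board stands at about 75°: its top edge is at top-view row ≈141, where 75° predicts 140.6–141.5. Next I retreat, rise, and go over behind it.

Call:
apply_moves(
  deltas=[
    [120,-1,0,0,0,0,0],
    [120,-2,0,0,0,0,0],
    [120,-3,0,0,0,0,0],
    [120,-3,0,0,0,0,0],
    [120,0,0,3,0,0,0],
    [120,0,0,4,0,0.05,0],
    [120,0,0,4,0,0.05,0],
    [120,0,0,4,0,0.05,0],
    [120,0,0,4,0,0.06,0],
    [120,0,0,4,0,0.06,0],
  ],
)

```text
time_s: 5.9
ee_pos: [0.4387, -0.1436, 0.2624]
eef_rot: [-3.141, -0.002, -3.125]
force: [-0.0, 0.2, -0.0]
grip_width: 0.0497
grip_force: 0.0
```

Call:
apply_moves(
  deltas=[
    [120,3.5,0,0,0,0,0],
    [120,3.5,0,0,0,0,0],
    [120,3.5,0,0,0,0,0],
    [120,3.5,0,0,0,0,0],
    [120,3.5,0,0,0,0,0],
    [120,2,0,0,0,0,0],
    [120,0,0,0,0,0,0],
  ],
)

```text
time_s: 6.6
ee_pos: [0.6355, -0.1435, 0.259]
eef_rot: [3.141, -0.001, -3.124]
force: [-0.5, -0.2, -0.1]
grip_width: 0.0496
grip_force: 0.0
```

```bash
python3 - <<'E'
from h import *
c=shot('top');s=shot('scene')
cv2.imwrite('pics/p4.png',np.hstack([cv2.resize(c['img'][90:220,220:420],(500,325)),cv2.resize(s['img'][110:240,200:320],(300,325))])[:,:,::-1])
E
```

```text
(no output)
```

View pics/p4.png

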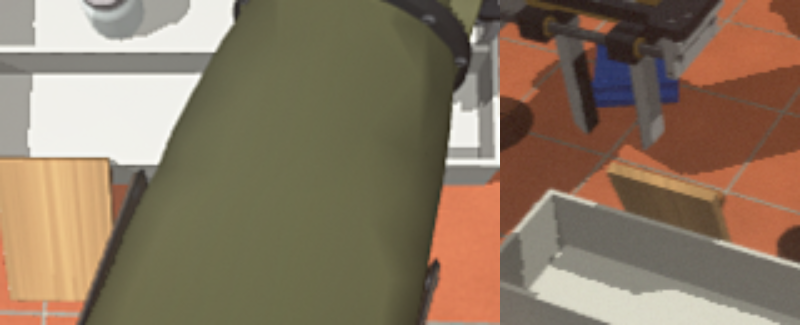

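The board is still standing, with its top edge at about (665,180) in the right panel. The fingers are above and behind it. I will go down to tip z ≈ 0.10 and draw it back.

Call:
apply_moves(
  deltas=[
    [120,0,0,-4,0,0,0],
    [120,0,0,-4,0,0,0],
    [120,0,0,-3.5,0,0,0],
    [120,0,0,-1.9,0,0,0],
    [120,0,0,0,0,0,0],
    [120,-1,0,0,0,0,0],
    [120,-1,0,0,0,0,0],
    [120,-1,0,0,0,0,0],
    [120,-1,0,0,0,0,0],
    [120,-1,0,0,0,0,0],
  ],
)

```text
time_s: 7.7
ee_pos: [0.5843, -0.144, 0.1287]
eef_rot: [-3.141, 0.003, -3.125]
force: [-0.2, -0.2, -0.6]
grip_width: 0.0496
grip_force: 0.0
```

Call:
apply_moves(
  deltas=[
    [120,-1,0,0,0,0,0],
    [120,-1,0,0,0,0,0],
    [120,-1,0,0,0,0,0],
    [120,-1,0,0,0,0,0],
    [120,-1,0,0,0,0,0],
    [120,-1,0,0,0,0,0],
    [120,0,0,0,0,0,0],
    [120,0,0,0,0,0,0],
  ],
)

```text
time_s: 8.5
ee_pos: [0.5247, -0.1438, 0.1266]
eef_rot: [-3.141, 0.0, -3.124]
force: [0.7, 0.0, -0.2]
grip_width: 0.0499
grip_force: 0.0
```

```bash
python3 - <<'E'
from h import *
c=shot('top');s=shot('scene')
cv2.imwrite('pics/p5.png',np.hstack([cv2.resize(c['img'][90:220,220:420],(500,325)),cv2.resize(s['img'][110:240,200:320],(300,325))])[:,:,::-1])
E
```

```text
(no output)
```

View pics/p5.png

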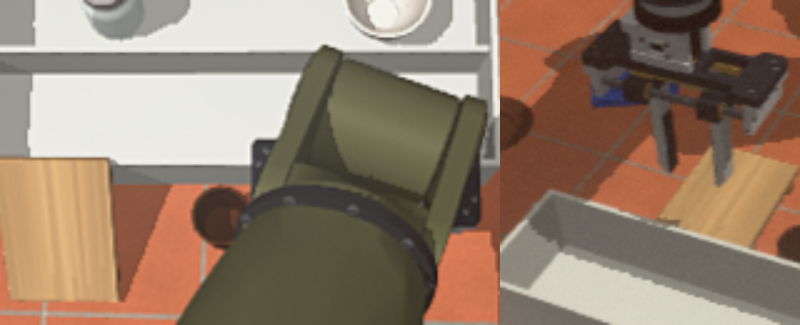

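The board appears to lie flat with its bare face up at (735,195), clear of the fingers. I will raise the arm, move it aside, and check.

Call:
apply_moves(
  deltas=[
    [120,0,0,3,0,0,0],
    [120,0,0,4,0,0,0],
    [120,0,0,4,0,0,0],
    [120,-1,4,1,0,0,0],
    [120,-1,4,0,0,0,0],
    [120,-1,4,0,0,0,0],
    [120,-1,4,0,0,0,0],
    [120,-1,4,0,0,0,0],
    [120,-1,4,0,0,0,0],
    [120,0,4,0,0,0,0],
  ],
)

```text
time_s: 9.6
ee_pos: [0.4639, 0.138, 0.2468]
eef_rot: [3.141, 0.0, -3.124]
force: [0.8, -0.2, 0.3]
grip_width: 0.0498
grip_force: 0.0
```

Call:
apply_moves(
  deltas=[
    [120,-1,4,0,0,0,0],
    [120,-1,4,0,0,0,0],
    [120,-1,4,0,0,0,0],
    [120,-1,4,0,0,0,0],
    [120,-1,4,0,0,0,0],
    [120,0,0,0,0,0,0],
    [120,0,0,0,0,0,0],
  ],
)

```text
time_s: 10.3
ee_pos: [0.4145, 0.3368, 0.2461]
eef_rot: [-3.141, -0.0, -3.123]
force: [-0.3, -0.3, 0.2]
grip_width: 0.05
grip_force: 0.0
```

```bash
python3 - <<'E'
from h import *
c=shot('top');s=shot('scene');im=c['img']
cv2.imwrite('pics/p6.png',np.hstack([cv2.resize(im[120:250,200:420],(500,295)),cv2.resize(s['img'][130:248,220:340],(300,295))])[:,:,::-1])
m=cv2.inRange(cv2.cvtColor(im,cv2.COLOR_RGB2HSV),(12,50,60),(30,170,255));m[:, :200]=0;m[:,430:]=0;m[:140]=0;m[250:]=0
for k in cv2.findContours(m,0,2)[0]:
    if cv2.contourArea(k)>200:
        q=cv2.approxPolyDP(cv2.convexHull(k),3,True)[:,0];print(q.tolist(),[onz(c,p,.022)[:2].round(3).tolist() for p in q])
E
```

```text
[[336, 178], [380, 178], [381, 237], [364, 249], [336, 237]] [[0.537, -0.088], [0.539, -0.197], [0.393, -0.201], [0.363, -0.16], [0.39, -0.091]]
[[263, 153], [267, 209], [224, 209], [217, 153]] [[0.598, 0.099], [0.455, 0.081], [0.452, 0.189], [0.595, 0.217]]
```

View pics/p6.png

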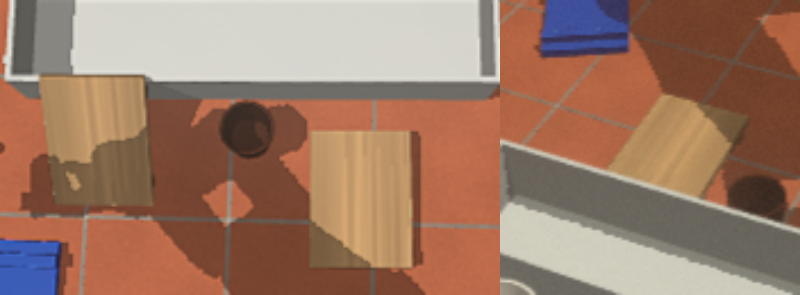

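The board lies flat with its bare face up at (362,200). Its centre is about (0.465, -0.144), 114 mm from the wall. It measures 147 × 110 mm at z = 22 mm, as it should when resting on its battens. The other board's corners are unchanged.

```bash
python3 -c "
from station import ctrl
print(ctrl.hand_in())"
```

```text
the job is handed in; nothing more can be done
None
```

I turned the battened board over: it lies flat on its battens about 114 mm in front of the crate, the other board has not moved, and the job is handed in, though no verdict came back.

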